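# Point out the unfinished switch insert and the parts it needs, then call

## Task

One of the three switch inserts on the green mat has no white rocker: point at its empty bay with the fingertips about 4 cm straight above it and stay there for at least a second and a half, then point in the same way, for as long, at the middle of the small grey tray of white rockers. Then press the red call button all the way down and let it go. Touch none of the inserts, trays or other loose things, and keep the fingertips at least 10 cm above any other insert or tray that you pass over.

Things in the scene. Friction and masses are not known exactly. Their poses are not given: they have to be found in the camera images.
- insert_open: Wall-switch insert, a black moulding 60 (x) by 45 (y) by 22 mm high, with two brass terminals near its -x end; loose, lying flat on the green mat. Origin: centre of its underside. This is the UNFINISHED one: it has no white rocker, its rocker bay (36 by 35 mm) is an open black well showing two thin brass strips.
- insert_open_bay (a point): Middle of the mouth of the empty rocker bay of the unfinished insert, 8 mm along the insert's own +x (away from its terminals) from its centre and 22 mm above its underside: the place to point at.
- insert_done1: Wall-switch insert, a black moulding 60 (x) by 45 (y) by 22 mm high, with two brass terminals near its -x end; loose, lying flat on the green mat. Origin: centre of its underside. A FINISHED one: a white rocker 34 by 33 mm fills its bay, top 26 mm above the underside.
- insert_done1_bay (a point): Middle of the top of that finished insert's white rocker, 8 mm along its own +x from its centre, 26 mm above the underside.
- insert_done2: Wall-switch insert, a black moulding 60 (x) by 45 (y) by 22 mm high, with two brass terminals near its -x end; loose, lying flat on the green mat. Origin: centre of its underside. A FINISHED one: a white rocker 34 by 33 mm fills its bay, top 26 mm above the underside.
- insert_done2_bay (a point): Middle of the top of that finished insert's white rocker, 8 mm along its own +x from its centre, 26 mm above the underside.
- tray_rockers: Open grey parts tray 90 (x) by 100 (y) mm, walls 32 mm high, heaped to about 35-40 mm with white rockers (flat white caps about 30 by 26 mm); loose on the bench. Origin: centre of its underside.
- tray_rockers_top (a point): Point over the middle of that tray, 35 mm above its underside, at the top of the heap.
- tray_lenses: Open grey parts tray 90 (x) by 100 (y) mm, walls 32 mm high, heaped to about 35-40 mm with small blue round lenses, 14 mm across; loose on the bench. Origin: centre of its underside.
- tray_lenses_top (a point): Point over the middle of that tray, 35 mm above its underside, at the top of the heap.
- tray_contacts: Open grey parts tray 90 (x) by 100 (y) mm, walls 32 mm high, heaped to about 35-40 mm with small brass contact strips, 24 mm long; loose on the bench. Origin: centre of its underside.
- tray_contacts_top (a point): Point over the middle of that tray, 35 mm above its underside, at the top of the heap.
- call (a joint): Red call button on a yellow housing fixed to the bench, left or right of the inserts: 0 m is out, 0.006 m is fully pressed straight down; spring-loaded, about 5 N at full travel, springs back when let go.
- call_top (a point): Centre of the top of the red button, 36 mm across, about 22 mm above the bench when out; it faces straight up and moves down with the button.
- jar: Amber jar with white lid, 70 mm across, 100 mm high, standing loose left or right of the inserts. Origin: centre of its underside. Bystander.
- tape: Roll of yellow tape lying flat, 84 mm outside diameter, 24 mm high, to the left of the trays. Origin: centre of its underside. Bystander.
- driver: Screwdriver 160 mm long lying on the bench to the right of the trays, along its own x axis, with a handle under 35 mm thick. Bystander.
Not all that is in view belongs to the job. What is shaped like the insert_open but blue or pink is not meant. Of the things that look like the part that bears call, the middle-sized one is meant.

How it is judged (in metres and radians):
On the way, in this order (a step that is already met when the one before it is completed fails the run):
1. point at the empty bay of the unfinished insert from just above and stay there (horizontal distance between the grasp point and insert_open_bay below 0.022 m and z of the grasp point in the frame of insert_open_bay between 0.018 and 0.085 m), for 1.4 s.
2. point at the tray of white rockers from just above and stay there (horizontal distance between the grasp point and tray_rockers_top below 0.03 m and z of the grasp point in the frame of tray_rockers_top between 0.018 and 0.085 m), for 1.4 s.
3. press the red call button down (value of joint call above 0.0045 m), for 0.05 s.
At the end, for the whole second after the job is handed in: Button out again (under 1.5 mm); inserts and trays within 8 mm and jar, tape and screwdriver within 15 mm of their starts. Before that, for 1.4 s each, the tool point was 18 to 85 mm above the named place and within 22 mm (bay) or 30 mm (tray) of it sideways (value of joint call below 0.0015 m and distance of each of insert_open, insert_done1, insert_done2, tray_rockers, tray_lenses, tray_contacts from where it was at the start of the episode below 0.008 m and distance of each of jar, tape, driver from where it was at the start of the episode below 0.015 m); the robot touches nothing.
It fails at once if an insert, a tray or a bystander is touched (contact force between any of the fingers, the arm and insert_open above 0.3 N or contact force between any of the fingers, the arm and insert_done1 above 0.3 N or contact force between any of the fingers, the arm and insert_done2 above 0.3 N or contact force between any of the fingers, the arm and tray_rockers above 0.3 N or contact force between any of the fingers, the arm and tray_lenses above 0.3 N or contact force between any of the fingers, the arm and tray_contacts above 0.3 N or contact force between any of the fingers, the arm and jar above 0.3 N or contact force between any of the fingers, the arm and tape above 0.3 N or contact force between any of the fingers, the arm and driver above 0.3 N).
It fails at once if a finished insert is pointed at: the tool point comes within 22 mm horizontally and less than 85 mm above its rocker ((horizontal distance between the grasp point and insert_done1_bay below 0.022 m and z of the grasp point in the frame of insert_done1_bay below 0.085 m) or (horizontal distance between the grasp point and insert_done2_bay below 0.022 m and z of the grasp point in the frame of insert_done2_bay below 0.085 m)).
It fails at once if a wrong tray is pointed at: the tool point comes within 30 mm horizontally and less than 85 mm above its heap ((horizontal distance between the grasp point and tray_lenses_top below 0.03 m and z of the grasp point in the frame of tray_lenses_top below 0.085 m) or (horizontal distance between the grasp point and tray_contacts_top below 0.03 m and z of the grasp point in the frame of tray_contacts_top below 0.085 m)).
It fails at once if an insert or tray is shifted or lifted by more than 8 mm, or a bystander by more than 15 mm (not (distance of each of insert_open, insert_done1, insert_done2, tray_rockers, tray_lenses, tray_contacts from where it was at the start of the episode below 0.008 m and distance of each of jar, tape, driver from where it was at the start of the episode below 0.015 m)).
It also fails if it takes over 46 s, if anything falls off the work surface, if the arm or the gripper's body presses on something with over 40 N, if the wrist force passes 120 N, or if a joint passes its speed limit or range.

## Robot

A 6-joint arm with a two-finger parallel gripper is mounted at the origin on the work surface. World frame = base frame: x ahead of the robot, y to its left, z up, the work surface at z = 0. Lengths are in m, angles in degrees, forces in N, time in s.
With the tool pointing down it reaches from about 0.375 to 0.9 m from the base axis. Payload 3.1 kg.
Tool frame: the origin (TCP) lies between the finger pads, 19 mm behind the fingertips; this is the grasp point; z points along the fingers, y is the line along which they close (so a half turn about z gives the same grasp; the last joint's range is limited). The gripper opens to 87 mm and grips with 3 to 60 N. Pads are 19 mm wide; open, the fingers measure 117 mm over their backs; the gripper's body (75 mm by 190 mm) begins 51 mm behind the grasp point.
Start: joints at [-86.832, 30.224, 82.088, -0, 67.689, -10.227], TCP at [0.145, -0.608, 0.241] pointing down, gripper open.
Joint ranges: [-176.69, 176.69], [-43.24, 126.21], [12.49, 139.97], [-82, 262], [0, 151.66], [-163.58, 163.58]. Speed limits (degrees/s): [159.86, 159.86, 180, 180, 180, 180].

## Interface

Orientations are given as a 3x3 rotation matrix whose columns are the frame's x, y, z axes.
In Python, from rig import bot, capture, camera_model gives the robot as it stands.
- The arm moves only by the tool apply_moves, never from a script. Its argument "plan" is text: rows parted by semicolons, each of 6 numbers parted by spaces: the shift along the tool's x, y, z in units of 0.05 m (1.0 is 0.05 m), then the turn, a rotation vector about the tool's x, y, z in units of 360 degrees (1.0 is 360 degrees). In form: dx dy dz ax ay az; .... A call has 1 to 10 rows; each row shifts and turns the commanded pose from where the row before left it, along the tool's axes as they then stand; what a row does not reach is not made up. A row lasts 1/12 s, in which the tool goes at most 41.7 mm and 7.16 degrees, less where a joint would pass 70% of its speed; a pose out of reach is approached as far as the arm can. A call with a number of a shift or a turn outside -1 to 1 is refused whole. A call with a gripper value outside its range is refused whole. "gripper" is the gripper command: -1 is shut, 1 is fully open, values between are in proportion, set as the call begins (left out, the last holds). The fingers move at their own pace and stop on an object; the grip force is fixed at half the most. Time passes only in rows, so rows that do not move let the fingers close. It gives the time, the measured TCP pose, the force, the opening and the grip force at its end, in the units of the state.
- bot.read_state(): the state, without advancing time (a new reading comes with each control period).
- capture(name): name is "scene" or "top" or "wrist"; returns the picture (420x560x3 uint8, red, green, blue); there is no depth.
- camera_model(name): a dict with "vertical_fov" (degrees; the focal length in pixels is half the picture's height over the tangent of half this angle, whatever the lens; pixels are square), "cx", "cy" (the principal point, pixels), "position" and "rotation" of the camera in the world; the wrist camera has in their place "hand_eye" (4x4, takes a point from camera to tool coordinates, whose origin is the TCP and whose axes are the flange's). Camera axes: x right, y down, z forward; pixel columns grow to the right and rows downward; lengths in m; the calibration is good to about 2 mm. A picture is of the moment at which its call begins: read the wrist's pose just before it. camera_model takes no time and is no camera call.
- bot.hand_in(): hands the job in; it is judged then, once.
The state is a dict: "time_s": time; "joint_positions": joint angles; "qvel": joint speeds; "tau": joint torques, N m; "position": TCP position; "tcp_rot": TCP orientation; "force": force on the tool from outside, world axes, zero at the start; "moment": the same for the moment, N m; "opening": opening from 0.0 (shut) to 1.0 (fully open); "grasp_force": force on a finger pad.
Only numpy, scipy, OpenCV 4.12 (cv2) and the standard library are available. Lean on these libraries where they do the work, as an engineer would, in place of code of your own. Each camera call takes 0.05 s, during which the arm holds its last target. There are 200 camera calls.

## Working session

There is one attempt and no reset: what is moved stays moved. The work goes in short steps, Python scripts to look and compute and a tool call to move; the robot and the scene stay as the last step left them, time stands still between calls to the robot, and variables do not carry over. Pictures are saved under pics/ and viewed, at most 10 in all, crops included, and the job is handed in when it is done.

Besides the shell and the picture viewer there is one more tool, called as a command line: name --argument value ..., lists and objects as JSON in quotes. apply_moves: Moves the arm, as the interface text tells. Its arguments: {"type":"object","properties":{"plan":{"type":"string"},"gripper":{"type":"number"}},"required":["plan"]}

```bash
mkdir -p pics; cat > h.py <<'E'
import numpy as np, cv2
from rig import bot, capture, camera_model
def ray(name,u,v,z):
    m=camera_model(name); f=210/np.tan(np.radians(m["vertical_fov"]/2))
    d=np.array([(u-m["cx"])/f,(v-m["cy"])/f,1.])
    R=np.array(m["rotation"]);p=np.array(m["position"])
    d=R@d; return p+d*(z-p[2])/d[2]
def save(name,fn):
    im=capture(name)[:,:,::-1]; cv2.imwrite("pics/"+fn,im); return im
E
python3 - <<'E'
from h import *
save("top","top0.png");save("scene","scene0.png")
m=camera_model("top");print(m)
s=bot.read_state();print(s["time_s"],s["position"],s["tcp_rot"],s["opening"])
E
```

```text
{'vertical_fov': 53.25205407567576, 'cx': 281.62225653567793, 'cy': 206.7653951844881, 'position': array([0.41283296, 0.01531412, 0.96406992]), 'rotation': array([[-0.00818256, -0.99741894,  0.0713337 ],
       [-0.99995937,  0.00789191, -0.00435537],
       [ 0.00378117, -0.07136644, -0.997443  ]])}
0.1 [ 0.14477674 -0.60736244  0.24037531] [[ 9.72796193e-01  2.31662590e-01 -1.08605532e-04]
 [ 2.31662359e-01 -9.72794307e-01  1.94610308e-03]
 [ 3.45188438e-04 -1.91832148e-03 -9.99998100e-01]] 0.9982920048370233
```

View pics/top0.png

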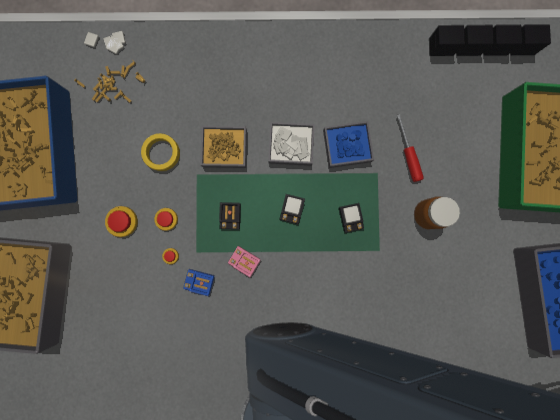

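View pics/scene0.png

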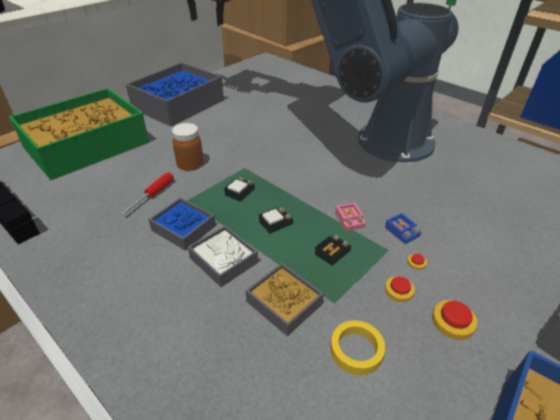

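The top view shows:
- **Inserts on the mat:** (230,216) is black with an open bay and brass strips. (292,209) and (352,218) have white rockers. The pink (245,261) and blue (199,282) ones are decoys.
- **Trays:** brass (224,147), white rockers (291,145), blue lenses (348,146).
- **Red buttons:** large (121,222), middle (165,219), small (170,256). The middle-sized one at (165,219) is meant.

I'll confirm these in an enlarged crop.

```bash
python3 - <<'E'
from h import *
im=cv2.imread("pics/top0.png")
cv2.imwrite("pics/crop.png",cv2.resize(im[115:295,95:335],None,fx=3.3,fy=3.3,interpolation=cv2.INTER_CUBIC))
# red blobs
b,g,r=[im[:,:,i].astype(int) for i in range(3)]
n,l,st,c=cv2.connectedComponentsWithStats(((r>130)&(g<70)&(b<70)).astype(np.uint8))
for i in range(1,n):
    if st[i,4]>30: print("red",c[i],st[i,2:],ray("top",*c[i],.022))
for n_,u,v,z in [("open",230,216,.022),("d1",292,209,.026),("d2",352,218,.026),("rock",291,145,.033),("cont",224,147,.033),("lens",348,146,.033),("tape",160,152,.024),("jar",443,212,.1)]:
    print(n_,ray("top",u,v,z).round(4))
E
```

```text
red [414.43722944 163.10822511] [ 15  33 231] [ 0.57736321 -0.29168837  0.022     ]
red [117.51083591 220.47368421] [ 20  20 323] [0.4522544 0.3800655 0.022    ]
red [163.92941176 218.46470588] [ 15  14 170] [0.45593487 0.27596854 0.022     ]
red [168.80722892 255.62650602] [10 10 83] [0.37277745 0.2641001  0.022     ]
open [0.4603 0.1275 0.022 ]
d1 [ 0.4747 -0.012   0.026 ]
d2 [ 0.4534 -0.1464  0.026 ]
rock [ 0.6187 -0.011   0.033 ]
cont [0.6153 0.1398 0.033 ]
lens [ 0.6155 -0.1394  0.033 ]
tape [0.6068 0.2861 0.024 ]
jar [ 0.4611 -0.3223  0.1   ]
```

View pics/crop.png

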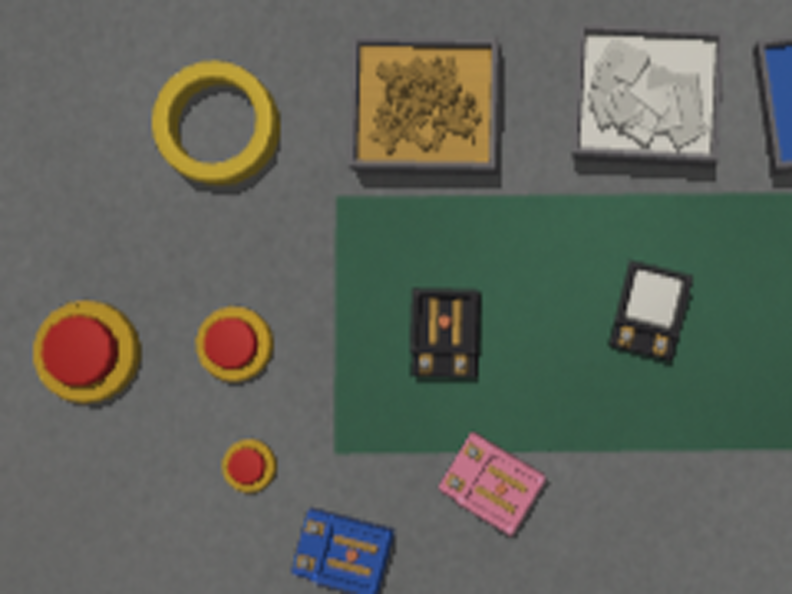

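Crop confirms all three: the open insert's bay is at pixel (229.5,212), the white-rocker tray at (291.5,143), and the middle button at (164,218.5). I'll stay high with the gripper shut and go around the base.

```bash
python3 - <<'E'
from h import *
print(ray("top",229.5,212,.022),ray("top",291.6,143.2,.032))
E
```

```text
[0.46931874 0.12865727 0.022     ] [ 0.623048   -0.01243642  0.032     ]
```

apply_moves --plan "0.3 -0.17 0 0 0 0;0.6 -0.35 0 0 0 0;0.6 -0.35 0 0 0 0;0.6 -0.35 0 0 0 0;0.6 -0.35 0 0 0 0;0.6 -0.35 0 0 0 0;0.6 -0.35 0 0 0 0;0.6 -0.35 0 0 0 0;0.6 -0.35 0 0 0 0;0.3 -0.17 0 0 0 0" --gripper -1

```text
time_s: 0.93
position: [0.3733, -0.388, 0.241]
tcp_rot: [[0.972, 0.234, 0.0], [0.234, -0.972, 0.003], [0.001, -0.003, -1.0]]
force: [0.0, -0.7, 0.2]
opening: 0.321
grasp_force: 0.0
```

apply_moves --plan "0.15 -0.34 0 0 0 0;0.3 -0.68 0 0 0 0;0.3 -0.68 0 0 0 0;0.3 -0.68 0 0 0 0;0.3 -0.68 0 0 0 0;0.3 -0.68 0 0 0 0;0.3 -0.68 0 0 0 0;0.3 -0.68 0 0 0 0;0.3 -0.68 0 0 0 0;0.3 -0.68 0 0 0 0"

```text
time_s: 1.77
position: [0.4341, -0.0426, 0.2412]
tcp_rot: [[0.973, 0.232, -0.0], [0.232, -0.973, 0.001], [-0.0, -0.001, -1.0]]
force: [0.9, -0.1, -0.1]
opening: 0.004
grasp_force: 0.0
```

apply_moves --plan "0.29 -0.63 0 0 0 0;0.29 -0.63 0 0 0 0;0.29 -0.63 0 0 0 0;0.29 -0.63 0 0 0 0;0.19 -0.4 0 0 0 0;0.1 -0.23 0 0 0 0;0 0 0 0 0 0;0 0 0 0 0 0;0 0 0 0 0 0"

```text
time_s: 2.52
position: [0.4681, 0.1243, 0.2411]
tcp_rot: [[0.973, 0.232, -0.001], [0.232, -0.973, -0.0], [-0.001, 0.0, -1.0]]
force: [0.2, -1.0, 1.3]
opening: 0.009
grasp_force: 0.0
```

apply_moves --plan "0.04 -0.08 0.3 0 0 0;0 0 0.5 0 0 0;0 0 0.5 0 0 0;0 0 0.5 0 0 0;0 0 0.5 0 0 0;0 0 0.5 0 0 0;0 0 0.3 0 0 0;0 0 0.1 0 0 0;0 0 0 0 0 0;0 0 0 0 0 0"

```text
time_s: 3.35
position: [0.4703, 0.1282, 0.0816]
tcp_rot: [[0.973, 0.23, 0.0], [0.23, -0.973, -0.0], [0.0, 0.0, -1.0]]
force: [1.0, 0.0, 0.3]
opening: 0.001
grasp_force: 0.0
```

apply_moves --plan "0 0 0 0 0 0;0 0 0 0 0 0;0 0 0 0 0 0;0 0 0 0 0 0;0 0 0 0 0 0;0 0 0 0 0 0;0 0 0 0 0 0;0 0 0 0 0 0;0 0 0 0 0 0;0 0 0 0 0 0"

```text
time_s: 4.18
position: [0.4699, 0.1289, 0.0812]
tcp_rot: [[0.973, 0.232, -0.0], [0.232, -0.973, 0.0], [-0.0, -0.0, -1.0]]
force: [-0.2, 0.1, 0.2]
opening: -0.0
grasp_force: 0.0
```

```bash
python3 - <<'E'
from h import *
save("wrist","w1.png")
E
```

```text
(no output)
```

View pics/w1.png

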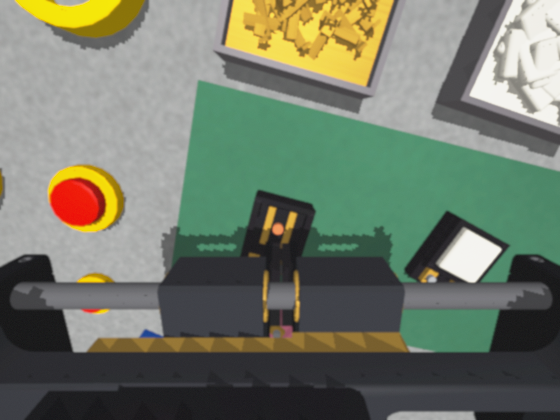

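apply_moves --plan "0 0 0 0 0 0;0 0 0 0 0 0;0 0 0 0 0 0;0 0 0 0 0 0;0 0 0 0 0 0;0 0 0 0 0 0;0 0 0 0 0 0;0 0 0 0 0 0;0 0 0 0 0 0;0 0 0 0 0 0"

```text
time_s: 5.07
position: [0.47, 0.1289, 0.0813]
tcp_rot: [[0.973, 0.232, 0.0], [0.232, -0.973, 0.0], [0.0, 0.0, -1.0]]
force: [0.5, 0.8, 0.1]
opening: 0.004
grasp_force: 0.0
```

The wrist view shows the open insert's bay with brass strips at about (278,228), right under the closed fingers. The hold is done, so I'm going to the rocker tray.

apply_moves --plan "0 0 0 0 0 0;0 0 0 0 0 0;0 0 -0.3 0 0 0;0 0 -0.5 0 0 0;0 0 -0.5 0 0 0;0 0 -0.5 0 0 0;0 0 -0.5 0 0 0;0 0 -0.5 0 0 0;0 0 -0.3 0 0 0;0 0 -0.1 0 0 0"

```text
time_s: 5.9
position: [0.4713, 0.129, 0.2439]
tcp_rot: [[0.973, 0.232, 0.006], [0.232, -0.973, 0.0], [0.006, 0.001, -1.0]]
force: [0.5, -0.4, -0.2]
opening: 0.004
grasp_force: 0.0
```

apply_moves --plan "0.2 0.3 0 0 0 0;0.36 0.53 0 0 0 0;0.36 0.53 0 0 0 0;0.36 0.53 0 0 0 0;0.36 0.53 0 0 0 0;0.36 0.53 0 0 0 0;0.22 0.34 0 0 0 0;0.1 0.16 0 0 0 0;0 0 0 0 0 0;0 0 0 0 0 0"

```text
time_s: 6.73
position: [0.6215, -0.0116, 0.2401]
tcp_rot: [[0.973, 0.231, -0.003], [0.231, -0.973, 0.001], [-0.003, -0.002, -1.0]]
force: [-0.3, 0.5, -0.1]
opening: 0.009
grasp_force: 0.0
```

Down 0.146 m to z = 0.094, then hold.

apply_moves --plan "0 0 0.3 0 0 0;0 0 0.5 0 0 0;0 0 0.5 0 0 0;0 0 0.5 0 0 0;0 0 0.5 0 0 0;0 0 0.4 0 0 0;0 0 0.15 0 0 0;0 0 0.05 0 0 0;0 0 0 0 0 0;0 0 0 0 0 0"

```text
time_s: 7.57
position: [0.6233, -0.0116, 0.0976]
tcp_rot: [[0.973, 0.232, 0.002], [0.232, -0.973, -0.0], [0.002, 0.001, -1.0]]
force: [-0.1, -0.2, 0.3]
opening: 0.01
grasp_force: 0.0
```

apply_moves --plan "0 0 0 0 0 0;0 0 0 0 0 0;0 0 0 0 0 0;0 0 0 0 0 0;0 0 0 0 0 0;0 0 0 0 0 0;0 0 0 0 0 0;0 0 0 0 0 0;0 0 0 0 0 0;0 0 0 0 0 0"

```text
time_s: 8.4
position: [0.6227, -0.012, 0.0962]
tcp_rot: [[0.973, 0.232, -0.0], [0.232, -0.973, 0.0], [-0.0, -0.0, -1.0]]
force: [-0.1, -0.5, 0.5]
opening: 0.006
grasp_force: 0.0
```

apply_moves --plan "0 0 0 0 0 0;0 0 0 0 0 0;0 0 0 0 0 0;0 0 0 0 0 0;0 0 0 0 0 0;0 0 0 0 0 0;0 0 0 0 0 0;0 0 0 0 0 0;0 0 0 0 0 0;0 0 0 0 0 0"

```text
time_s: 9.23
position: [0.6228, -0.012, 0.0962]
tcp_rot: [[0.973, 0.232, 0.0], [0.232, -0.973, 0.0], [0.0, -0.0, -1.0]]
force: [-0.1, -0.4, 0.1]
opening: 0.004
grasp_force: 0.0
```

apply_moves --plan "0 0 0 0 0 0;0 0 0 0 0 0;0 0 -0.3 0 0 0;0 0 -0.5 0 0 0;0 0 -0.5 0 0 0;0 0 -0.5 0 0 0;0 0 -0.5 0 0 0;0 0 -0.4 0 0 0;0 0 -0.15 0 0 0;0 0 -0.05 0 0 0"

```text
time_s: 10.07
position: [0.6237, -0.0122, 0.2431]
tcp_rot: [[0.973, 0.232, 0.004], [0.232, -0.973, -0.001], [0.003, 0.002, -1.0]]
force: [0.5, -0.5, -1.3]
opening: 0.006
grasp_force: 0.0
```

apply_moves --plan "-0.12 -0.4 0 0 0 0;-0.22 -0.74 0 0 0 0;-0.22 -0.74 0 0 0 0;-0.22 -0.74 0 0 0 0;-0.22 -0.74 0 0 0 0;-0.22 -0.74 0 0 0 0;-0.22 -0.74 0 0 0 0;-0.2 -0.7 0 0 0 0;-0.16 -0.55 0 0 0 0;-0.09 -0.3 0 0 0 0"

```text
time_s: 10.9
position: [0.4534, 0.2791, 0.2396]
tcp_rot: [[0.972, 0.234, -0.004], [0.234, -0.972, -0.0], [-0.004, -0.001, -1.0]]
force: [0.6, 0.5, 0.4]
opening: 0.005
grasp_force: 0.0
```

apply_moves --plan "0 0 0.3 0 0 0;0 0 0.5 0 0 0;0 0 0.5 0 0 0;0 0 0.5 0 0 0;0 0 0.5 0 0 0;0 0 0.5 0 0 0;0 0 0.2 0 0 0;0 0 0 0 0 0;0 0 0 0 0 0;0 0 0 0 0 0"

```text
time_s: 11.73
position: [0.4575, 0.2771, 0.092]
tcp_rot: [[0.973, 0.232, 0.001], [0.232, -0.973, 0.0], [0.001, -0.0, -1.0]]
force: [-0.2, -0.8, 0.7]
opening: 0.007
grasp_force: 0.0
```

```bash
python3 - <<'E'
from h import *
s=bot.read_state();im=save("wrist","w2.png");print(s["position"])
t=save("top","top2.png")
m=camera_model("wrist");H=np.array(m["hand_eye"]);f=210/np.tan(np.radians(m["vertical_fov"]/2))
b,g,r=[im[:,:,i].astype(int) for i in range(3)]
n,l,st,c=cv2.connectedComponentsWithStats(((r>130)&(g<70)&(b<70)).astype(np.uint8))
for i in range(1,n):
    if st[i,4]>100:
        d=np.array([(c[i][0]-m["cx"])/f,(c[i][1]-m["cy"])/f,1]);R=np.array(s["tcp_rot"])
        d=R@H[:3,:3]@d;p=s["position"]+R@H[:3,3];print(c[i],st[i],p+d*(.022-p[2])/d[2])
E
```

```text
[0.45745212 0.2771155  0.09197267]
[145.93120244 203.99512938] [ 112  173   69   63 3285] [0.45258136 0.37928404 0.022     ]
[279.2384844  224.14933135] [ 258  204   43   39 1346] [0.46016366 0.27877842 0.022     ]
```

View pics/w2.png

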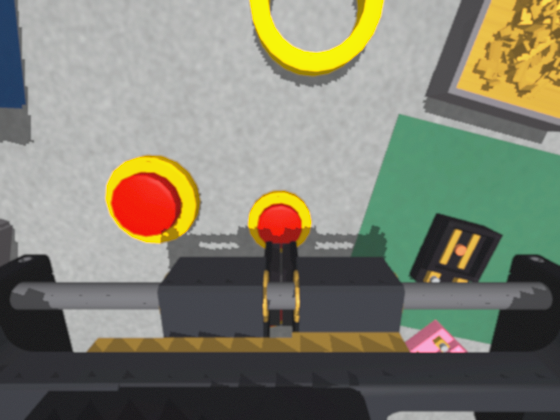

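The wrist view shows the middle button at (279,222), directly ahead of the fingertips and centred. Pressing in small steps.

apply_moves --plan "0 0 0.3 0 0 0;0 0 0.4 0 0 0;0 0 0.2 0 0 0;0 0 0.1 0 0 0;0 0 0.04 0 0 0;0 0 0.04 0 0 0;0 0 0 0 0 0"

```text
time_s: 12.42
position: [0.4566, 0.2768, 0.0377]
tcp_rot: [[0.973, 0.232, -0.0], [0.232, -0.973, -0.0], [-0.0, 0.0, -1.0]]
force: [-3.0, -0.3, 3.4]
opening: 0.003
grasp_force: 1.6
```

apply_moves --plan "0 0 0.02 0 0 0;0 0 0.02 0 0 0;0 0 0.02 0 0 0;0 0 0 0 0 0;0 0 0 0 0 0"

```text
time_s: 12.83
position: [0.4566, 0.2768, 0.0351]
tcp_rot: [[0.973, 0.232, -0.0], [0.232, -0.973, -0.0], [-0.0, 0.0, -1.0]]
force: [-3.0, -1.7, 8.5]
opening: 0.009
grasp_force: 4.3
```

apply_moves --plan "0 0 0.01 0 0 0;0 0 0.01 0 0 0;0 0 0 0 0 0;0 0 0 0 0 0"

```text
time_s: 13.17
position: [0.4566, 0.2768, 0.0349]
tcp_rot: [[0.973, 0.232, 0.0], [0.232, -0.973, -0.0], [0.0, 0.0, -1.0]]
force: [-3.9, -1.4, 15.9]
opening: 0.005
grasp_force: 7.7
```

apply_moves --plan "0 0 -0.1 0 0 0;0 0 -0.3 0 0 0;0 0 -0.5 0 0 0;0 0 -0.5 0 0 0;0 0 -0.5 0 0 0;0 0 -0.4 0 0 0;0 0 -0.2 0 0 0;0 0 0 0 0 0;0 0 0 0 0 0;0 0 0 0 0 0"

```text
time_s: 14.0
position: [0.4561, 0.2766, 0.1571]
tcp_rot: [[0.973, 0.232, -0.002], [0.232, -0.973, -0.001], [-0.002, 0.0, -1.0]]
force: [-0.9, 0.8, -0.3]
opening: 0.004
grasp_force: 0.0
```

The button hit its stop (force rose to 16 N with no further travel) and has been released, so I'm handing in.

```bash
python3 -c "
from rig import bot
print(bot.hand_in())"
```

```text
the job is handed in; nothing more can be done
None
```

I pointed at the empty bay and then at the white-rocker tray, each for over 1.4 s, then pressed the middle red button to its stop and let it go; the job is handed in, and no verdict came back.

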